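# Load the label printer and hold its cover for threading

### The arm

A 6-joint arm with a two-finger parallel gripper is mounted at the origin on the work surface; the furniture and walls round the work are solid. World frame = base frame: x ahead of the robot, y to its left, z up, the work surface at z = 0. Lengths are in m, angles in rad, forces in N, time in s.
With the tool pointing down it reaches from about 0.35 to 0.725 m from the base axis. Payload 4.3 kg.
Tool frame: the origin (TCP) lies at the very end of the fingers, on their centre line; the grasp point (between the pads) lies 19 mm behind it; z points along the fingers, y is the line along which they close (so a half turn about z gives the same grasp; the last joint's range is limited). The gripper opens to 85 mm and grips with 20 to 120 N. Pads are 22 mm wide; open, the fingers measure 114 mm over their backs; the gripper's body (76 mm by 85 mm) begins 54 mm behind the grasp point. The pads swing forward as they close: fully open they stand 13 mm farther back than shut.
Start: joints at [1.11, 0.377, 0.081, 1.274, 0, 1.46], TCP at [0.198, 0.54, 0.231] pointing down, gripper open.
Joint ranges: [-2.72, 2.72], [-0.84, 1.66], [-1.02, 1.22], [-1.77, 2.12], [-1.37, 1.28], [-3.14, 3.14]. Speed limits (rad/s): [2.57, 2.57, 3.14, 3.14, 3.14, 3.14].

### API

Orientations are given as [roll, pitch, yaw] about the fixed x, y, z axes, in that order (R = Rz(yaw) Ry(pitch) Rx(roll)).
In Python, from bench import arm gives the robot as it stands.
- The arm moves only by the tool move_arm, never from a script. Its argument "motion" is a list of rows, each a list of 3 entries, a list of its own where there are three numbers: the turn, a rotation vector about the world's x, y, z in rad, then the shift along the world's x, y, z in cm, then the opening, from 0 (shut) to 1 (fully open). In form: [[[rx, ry, rz], [x, y, z], fingers], ...]. A call has 1 to 12 rows; each row shifts and turns the commanded pose from where the row before left it; what a row does not reach is not made up. A row lasts 1/8 s, in which the tool goes at most 62.5 mm and 10.7 degrees, less where a joint would pass 70% of its speed; a pose out of reach is approached as far as the arm can. A call with a gripper value outside its range is refused whole. The fingers move at their own pace and stop on an object; "grip_force" is the grip in N (left out, the last holds). Time passes only in rows, so rows that do not move let the fingers close. It gives the time, the measured TCP pose, the force, the opening and the grip force at its end, in the units of the state.
- arm.get_state(): the state, without advancing time (a new reading comes with each control period).
- arm.grab_frame(name): name is "scene" or "top"; returns a dict with "img" (480x640x3 uint8, red, green, blue), "K" (3x3 intrinsics, pixels), "R" (3x3) and "t" (3): a world point X has camera coordinates R X + t. Camera axes: x right, y down, z forward; pixel columns grow to the right and rows downward; lengths in m; the calibration is good to about 2 mm. A picture is of the moment at which its call begins. There is no depth.
- arm.finish_job(): hands the job in; it is judged then, once.
The state is a dict: "time_s": time; "joint_positions": joint angles; "qd": joint speeds; "joint_torque": joint torques, N m; "eef_pos": TCP position; "tcp_rot": TCP orientation; "wrist_force": force on the tool from outside, world axes, zero at the start; "moment": the same for the moment, N m; "opening": finger opening in m; "gripper_force": force on a finger pad.
Only numpy, scipy, OpenCV 4.12 (cv2) and the standard library are available. Lean on these libraries where they do the work, as an engineer would, in place of code of your own. Each camera call takes 0.05 s, during which the arm holds its last target. There are 200 camera calls.

### The job

Put the wide label roll into the cradle of the label printer so that it lies fully down between the cheeks, and leave the narrower spare roll where it lies. Then bring the printer's cover down from its rest to 60 degrees open (counted from shut) and hold it there with the gripper, without letting it drop shut, so that I can draw the label strip out under its feed roller. Finish while still holding the cover steady at that angle: do not let go of it.

Things in the scene. Friction and masses are not known exactly. Their poses are not given: they have to be found in the camera images.
- label_roll: The wide white roll of labels: a solid paper cylinder 57 mm wide (along its axis) and 50 mm in diameter, about 0.1 kg, lying on its side on the desk. Origin at its centre, 25 mm above what it lies on; its y axis is the roll's axis (level), x and z turn with it as it rolls. Its flat end faces can be gripped 57 mm apart.
- spare_roll: The spare roll: same look and diameter (50 mm) but only 36 mm wide, lying on its side; it does not suit this printer. Origin at its centre, y axis along the roll's axis. The two rolls may have changed sides.
- printer: Grey label printer, fixed to the desk, 128 mm deep (x) and 104 mm wide (y), its body 36 mm high at most. Origin at the centre of its underside; x points to its rear (hinge side), its front faces -x, yaw varies. It has a half-round open cradle for the roll and a hinged cover that stands back open at the start.
- cradle_seat (a point): Where the centre of a fully seated roll lies, 37 mm above the desk, 8 mm behind the printer's origin; the roll's axis then lies along the printer's y. The cradle is a half-round trough along y, radius 27 mm, 61 mm between its cheeks (2 mm spare at each end of the roll, small bevels on top), floor 12 mm and cheek tops 36 mm above the desk: a seated roll stands 26 mm proud of them.
- cover_hinge (a point): A point on the cover's hinge axis, in the middle of the printer's width, 52 mm behind the printer's origin and 40 mm above the desk; the axis runs along the printer's y.
- cover (a joint): Cover angle in rad: 0 shut (level), 1.047 = 60 degrees open, about 1.75 (100 degrees) fully back, where it rests by its weight against a stop at the start. It turns freely, weighs 0.16 kg and falls shut from anywhere below about 1.3 rad unless held. It is a hollow shell 104 mm wide, 32 mm deep, 107 mm long from the hinge, open on its inner side.
- cover_tab (a point): Outer end of the black pull tab in the middle of the cover's front edge, at mid thickness. The tab is 44 mm wide (along the hinge), 9 mm thick, stands 20 mm out, turned 12 degrees (0.21 rad) to the cover's outer side: with the cover at angle a, it points a + 0.21 up from the printer's -x. This end lies 126.5 mm from the hinge axis along the cover and 12 mm to its outer side.
Not all that is in view belongs to the job. Several things have the shape of the printer; the one meant has the colours described above.

How it is judged:
On the way:
1. the wide roll lies fully down in the cradle, released, the cover still back (horizontal distance between label_roll and cradle_seat below 0.005 m and z of label_roll in the frame of cradle_seat below 0.004 m and angle between the y axis of label_roll and the y axis of printer, either way round below 0.1 rad and contact force between the fingers and label_roll below 0.1 N and value of joint cover above 1.5 rad), for 0.2 s.
At the end, for the whole second after the job is handed in: The fingers hold the cover still at 60 degrees open (within 6 degrees), nothing else carrying it; the wide roll lies untouched and fully down in the cradle: its centre within 5 mm of the seat point seen from above and less than 4 mm above it, its axis within 0.1 rad of the printer's y (value of joint cover between 0.94 and 1.155 rad and velocity of joint cover between -0.05 and 0.05 rad/s and contact force between the fingers and cover above 0.1 N and contact force between cover and label_roll below 0.05 N and contact force between cover and spare_roll below 0.05 N and contact force between the arm and label_roll below 0.1 N and horizontal distance between label_roll and cradle_seat below 0.005 m and z of label_roll in the frame of cradle_seat below 0.004 m and angle between the y axis of label_roll and the y axis of printer, either way round below 0.1 rad); the arm keeps its last pose, push and grip.
It fails at once if the cover drops shut (below 25 degrees) (value of joint cover below 0.44 rad).
It fails at once if the spare roll is moved by more than 30 mm (distance of spare_roll from where it was at the start of the episode above 0.03 m).
It also fails if it takes over 64 s, if anything falls off the work surface, if the arm or the gripper's body presses on something with over 40 N, if the wrist force passes 120 N, or if a joint passes its speed limit or range.

## Working session

There is one attempt and no reset: what is moved stays moved. The work goes in short steps, Python scripts to look and compute and a tool call to move; the robot and the scene stay as the last step left them, time stands still between calls to the robot, and variables do not carry over. Pictures are saved under pics/ and viewed, at most 12 in all, crops included, and the job is handed in when it is done.

Besides the shell and the picture viewer there is one more tool, called after ">>>" as a command line: name --argument value ..., lists and objects as JSON in quotes. move_arm: Moves the arm, as the interface text tells. Its arguments: {"type":"object","properties":{"motion":{"type":"array","items":{"type":"array"}},"grip_force":{"type":"number"}},"required":["motion"]}

```bash
mkdir -p pics; ls; cat > h.py <<'E'
from bench import arm
import cv2,numpy as np
def grab(n,f=None):
    d=arm.grab_frame(n)
    if f: cv2.imwrite(f,d["img"][:,:,::-1])
    return d
def ray(d,uv):
    R,t,K=map(np.array,(d["R"],d["t"],d["K"]))
    return -R.T@t, R.T@np.linalg.inv(K)@np.array([uv[0],uv[1],1.])
def onz(d,uv,z):
    c,r=ray(d,uv); return c+r*(z-c[2])/r[2]
def tri(ds,uvs):
    A=np.zeros((3,3));b=np.zeros(3);L=[]
    for d,u in zip(ds,uvs):
        c,r=ray(d,u);r/=np.linalg.norm(r);P=np.eye(3)-np.outer(r,r);A+=P;b+=P@c;L.append((c,P))
    x=np.linalg.solve(A,b);return x,[np.linalg.norm(P@(x-c)) for c,P in L]
def proj(d,X):
    p=np.array(d["K"])@(np.array(d["R"])@X+d["t"]);return p[:2]/p[2]
E
python3 - <<'E'
from h import *
for n in("scene","top"):
    d=grab(n,f"pics/{n}0.png");print(n,-np.array(d["R"]).T@d["t"],d["K"][0][0])
s=arm.get_state();print(s)
E
```

```text
pics
scene [-0.14076103 -0.88994771  0.98878036] 536.946119454216
top [ 0.30943231 -0.01242413  1.10274024] 464.97054859855797
{'time_s': 0.1, 'joint_positions': array([ 1.10974837e+00,  3.78018380e-01,  7.97590403e-02,  1.27441841e+00,
       -1.37462500e-05,  1.46052628e+00]), 'qd': array([ 0.00031548, -0.00196228,  0.00263259, -0.00028327,  0.00030075,
        0.00123722]), 'joint_torque': array([ 1.31029130e-03, -4.64693499e+01,  2.70582819e+01,  1.19599098e-02,
       -9.29522776e-05,  2.10598898e-06]), 'eef_pos': array([0.19730044, 0.53945262, 0.23043795]), 'tcp_rot': array([-3.13972114e+00, -1.93381753e-04,  2.79081457e+00]), 'wrist_force': array([-0.16463247, -0.82510992,  0.58649968]), 'moment': array([0.01027917, 0.01114097, 0.02388291]), 'gripper_force': 0.0, 'opening': 0.08531074524186114}
```

View pics/scene0.png

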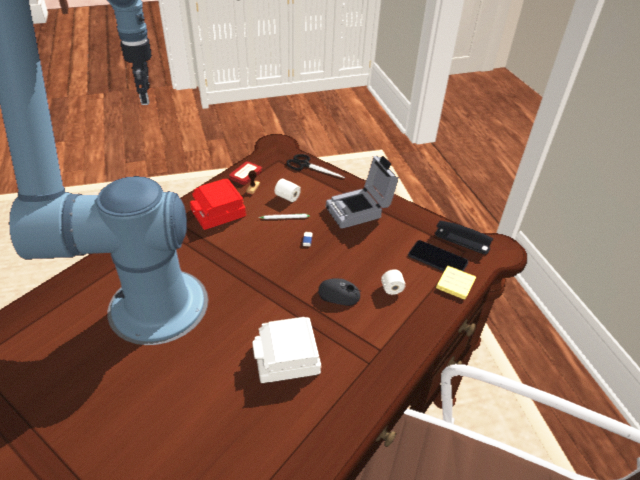

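View pics/top0.png

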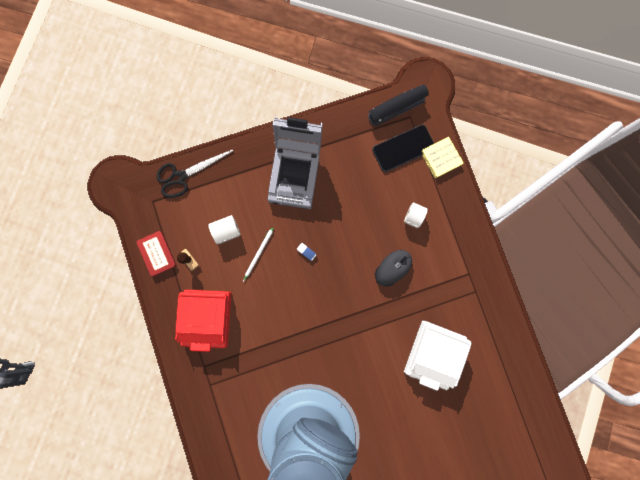

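The top view shows three printer shapes: grey and open at (297,165), red and closed at (203,320), white and closed at (438,355). The grey one with the black tab at (297,124) fits the description. The rolls are at (224,230), apparently the wide one, and (416,215). I'll confirm both in one enlarged crop.

```bash
python3 - <<'E'
from h import *
t=cv2.imread("pics/top0.png");s=cv2.imread("pics/scene0.png")
def c(im,x,y,w,h,W,H): return cv2.resize(im[y:y+h,x:x+w],(W,H),interpolation=cv2.INTER_CUBIC)
m=np.zeros((600,800,3),np.uint8)
m[:400,:267]=c(t,260,110,70,105,267,400)
m[:400,267:667]=c(s,320,150,80,80,400,400)
m[400:,:200]=c(t,204,210,40,40,200,200)
m[400:,200:400]=c(t,396,195,40,40,200,200)
m[400:,400:600]=c(s,268,170,40,40,200,200)
m[400:,600:800]=c(s,373,262,40,40,200,200)
cv2.imwrite("pics/crop.png",m)
E
```

```text
(no output)
```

View pics/crop.png

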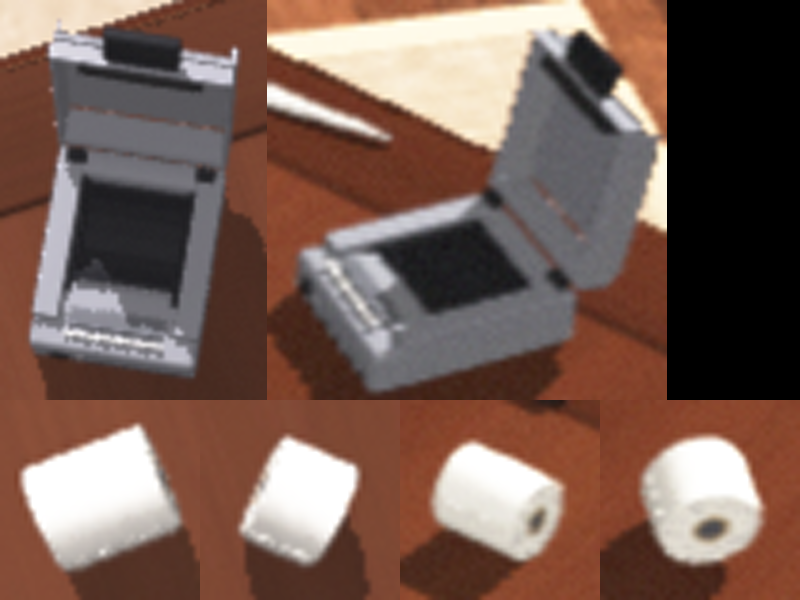

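The crop confirms it. The grey open printer with black cradle and tab is the target, and the left roll at top (224,230) / scene (288,190) is clearly the wide one. The spare is at top (416,215). Next I measure.

```bash
python3 - <<'E'
from h import *
T=grab("top");S=grab("scene")
def white(d,x,y,r=26):
    im=d["img"][y-r:y+r,x-r:x+r].astype(int)
    m=((im[...,2]>80)&(im[...,0]-im[...,2]<60)).astype(np.uint8)
    n,l,st,c=cv2.connectedComponentsWithStats(m,connectivity=4)
    k=1+np.argmax(st[1:,4]);mm=(l==k).astype(np.uint8)
    ct=max(cv2.findContours(mm,0,2)[0],key=cv2.contourArea);mm[:]=0;cv2.drawContours(mm,[ct],-1,1,-1)
    mo=cv2.moments(mm,True);return np.array([mo["m10"]/mo["m00"]+x-r,mo["m01"]/mo["m00"]+y-r]),ct[:,0]+[x-r,y-r],mo["m00"]
for nm,a,b in(("wide",(224,230),(288,190)),("spare",(416,215),(393,282))):
    u,ct,A=white(T,*a);v,ct2,B=white(S,*b)
    X,e=tri((T,S),(u,v));print(nm,u,v,A,B,X.round(4),np.round(e,4))
    P=np.array([onz(T,p,.025)[:2] for p in ct],np.float32);r=cv2.minAreaRect(P)
    print(" rect m",r, cv2.boxPoints(r).round(4).tolist())
# printer dark parts
for nm,d,(x0,y0,x1,y1) in(("T",T,(265,112,330,210)),("S",S,(325,150,402,228))):
    im=d["img"][y0:y1,x0:x1].astype(int);m=((im.max(2)<60)&(im.max(2)-im.min(2)<18)).astype(np.uint8)
    n,l,st,c=cv2.connectedComponentsWithStats(m,connectivity=4)
    for k in range(1,n):
        if st[k,4]>6: print(nm,st[k]+[x0,y0,0,0,0],c[k]+[x0,y0])
    k=1+np.argmax(st[1:,4]);ct=max(cv2.findContours((l==k).astype(np.uint8),0,2)[0],key=cv2.contourArea)
    print(cv2.approxPolyDP(ct,2.,True)[:,0].tolist(),x0,y0)
t=cv2.cvtColor(T["img"][112:212,262:330],cv2.COLOR_RGB2BGR);s=cv2.cvtColor(S["img"][150:230,322:402],cv2.COLOR_RGB2BGR)
m=np.zeros((600,800,3),np.uint8)
m[:,:340]=cv2.resize(t[:],(408,600),interpolation=cv2.INTER_CUBIC)[:,20:360]
m[:448,345:793]=cv2.resize(s,(448,448),interpolation=cv2.INTER_CUBIC)
cv2.imwrite("pics/pr.png",m)
E
```

```text
wide [223.7284345  229.31948882] [286.98345154 189.92907801] 626.0 423.0 [0.4708 0.2053 0.0272] [0.0001 0.0001]
 rect m ((0.4708532989025116, 0.20588840544223785), (0.054162539541721344, 0.06493761390447617), 23.38591766357422) [[0.43309998512268066, 0.2249000072479248], [0.45890000462532043, 0.16529999673366547], [0.5085999965667725, 0.1868000030517578], [0.4828000068664551, 0.24639999866485596]]
spare [415.42352941 214.67294118] [392.74273859 281.69917012] 425.0 482.0 [ 0.5144 -0.2425  0.0271] [0.0008 0.0008]
 rect m ((0.5150512456893921, -0.24356608092784882), (0.045405540615320206, 0.05546331778168678), 66.43980407714844) [[0.4805999994277954, -0.2533000111579895], [0.5314000248908997, -0.27549999952316284], [0.5494999885559082, -0.2337999939918518], [0.49869999289512634, -0.21170000731945038]]
T [287 119  20  10 128] [296.828125 123.40625 ]
T [281 127  32   7  72] [296.63888889 130.33333333]
T [278 149   5   3  14] [279.85714286 150.07142857]
T [312 154   4   4  13] [313.46153846 155.61538462]
T [278 156  33  34 750] [294.10933333 171.50533333]
[[17, 44], [13, 71], [16, 69], [38, 73], [40, 77], [45, 49]] 265 112
S [380 157  11  12  71] [384.57746479 162.52112676]
S [375 162  14  15  47] [381.61702128 168.78723404]
S [364 188   3   3   8] [364.875 189.125]
S [342 194  30  18 323] [356.9876161  202.81424149]
S [376 204   4   4  11] [377.81818182 205.45454545]
[[37, 44], [17, 49], [27, 61], [46, 57]] 325 150
```

View pics/pr.png

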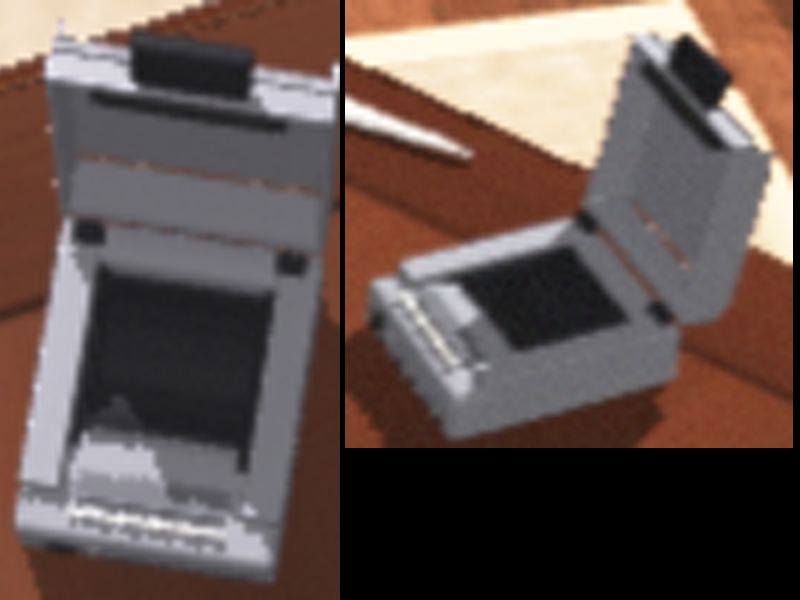

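```bash
python3 - <<'E'
from h import *
T=grab("top");S=grab("scene")
t=lambda X,Y:((X+20.5)/6-.5+262,(Y+.5)/6-.5+112)
s=lambda X,Y:((X-344.5)/5.6-.5+322,(Y+.5)/5.6-.5+150)
P={"hl":((279.9,150.1),(364.9,189.1)),"hr":((313.5,155.6),(377.8,205.5)),"tab":((296.83,123.4),(384.6,162.5)),
"rl":(t(97,268),s(568,247)),"rr":(t(275,290),s(628,318)),
"fl":(t(22,490),s(405,268)),"frb":(t(272,580),s(452,438)),"coverL":(t(47,75),s(633,38)),"coverR":(t(338,118),s(770,150))}
X={}
for k,(a,b) in P.items():
    X[k],e=tri((T,S),(a,b));print(k,X[k].round(4),np.round(e[0],4))
for a,b in(("hr","hl"),("rr","rl"),("coverR","coverL")):
    d=X[b]-X[a];print(a,b,"axis yaw-90 deg",np.degrees(np.arctan2(d[1],d[0]))-90,np.linalg.norm(d),((X[a]+X[b])/2).round(4))
for n,a,b in(("left",t(72,228),t(22,488)),("right",t(322,278),t(290,520))):
    p,q=onz(T,a,.036),onz(T,b,.036);d=p-q;print(n,np.degrees(np.arctan2(d[1],d[0])),p.round(4),q.round(4))
E
```

```text
hl [0.659  0.0789 0.0424] 0.0001
hr [6.475e-01 1.000e-04 4.150e-02] 0.0004
tab [0.6814 0.0352 0.1538] 0.0002
rl [0.647  0.0769 0.0317] 0.0005
rr [0.636  0.0073 0.0384] 0.0024
fl [0.559  0.102  0.0348] 0.0022
frb [0.5287 0.0056 0.0064] 0.0005
coverL [0.6823 0.0872 0.1431] 0.0002
coverR [ 0.6761 -0.02    0.142 ] 0.0068
hr hl axis yaw-90 deg -8.304291225159844 0.07966207637615487 [0.6533 0.0395 0.0419]
rr rl axis yaw-90 deg -9.034222931591088 0.07078132353062964 [0.6415 0.0421 0.0351]
coverR coverL axis yaw-90 deg -3.32070032110839 0.10739431229077159 [0.6792 0.0336 0.1425]
left -8.879378777661703 [0.6621 0.0865 0.036 ] [0.5574 0.1029 0.036 ]
right -6.19936968975999 [ 0.6442 -0.0121  0.036 ] [ 0.5471 -0.0016  0.036 ]
```

```bash
python3 - <<'E'
from h import *
T=grab("top")
im=T["img"].astype(float);g=im.mean(2);sat=im.max(2)-im.min(2)
O=np.array([.6019,.0471]);
def cross(f,a,lo,hi,th):
    pass
def sub(row,lo,hi,th):  # first crossing of th between lo..hi
    v=row[lo:hi+1]-th
    i=np.where(v[:-1]*v[1:]<=0)[0]
    return [lo+k+v[k]/(v[k]-v[k+1]) for k in i]
L=[];R=[];OL=[];OR=[]
for r in range(160,180):
    a=sub(g[r],268,292,65);b=sub(g[r],298,318,65)
    if a:L.append((a[-1],r))
    if b:R.append((b[0],r))
for r in range(157,192):
    a=sub(sat[r],262,282,35);b=sub(sat[r],302,330,35)
    if a:OL.append((a[-1],r))
    if b:OR.append((b[0],r))
for n,p in(("cheekL",L),("cheekR",R),("outL",OL),("outR",OR)):
    W=np.array([onz(T,q,.036)[:2] for q in p],np.float32)
    vx,vy,x,y=cv2.fitLine(W,cv2.DIST_HUBER,0,1e-4,1e-4).ravel()
    if vx<0:vx,vy=-vx,-vy
    e=(W-[x,y])@[-vy,vx]
    yaw=-.147;d=np.array([x,y])-O
    print(n,len(p),"ang",np.degrees(np.arctan2(vy,vx)).round(2),"rms",e.std().round(4),"y'",(-d[0]*np.sin(yaw)+d[1]*np.cos(yaw)).round(4),"x'",(d[0]*np.cos(yaw)+d[1]*np.sin(yaw)).round(4))
for r in(165,175): print(g[r,266:324].round().astype(int).tolist())
print(g[145:200,295].round().astype(int).tolist())
E
```

```text
cheekL 20 ang -7.61 rms 1e-04 y' 0.0337 x' 0.0061
cheekR 20 ang -7.78 rms 0.0038 y' -0.0351 x' 0.0201
outL 35 ang -7.2 rms 0.0006 y' 0.052 x' -0.0092
outR 35 ang -6.83 rms 0.0007 y' -0.0551 x' 0.0212
[67, 72, 76, 78, 82, 81, 103, 182, 195, 195, 196, 195, 191, 153, 74, 37, 30, 33, 36, 35, 33, 35, 33, 34, 34, 33, 34, 34, 34, 34, 34, 34, 35, 34, 34, 34, 34, 33, 34, 33, 31, 31, 34, 36, 60, 111, 116, 116, 116, 117, 117, 92, 62, 53, 58, 76, 77, 79]
[84, 83, 82, 82, 97, 165, 194, 196, 196, 194, 192, 174, 79, 41, 38, 32, 34, 36, 38, 38, 37, 39, 39, 39, 39, 40, 40, 40, 39, 40, 40, 39, 41, 41, 39, 40, 40, 40, 41, 40, 40, 34, 51, 114, 118, 118, 118, 117, 117, 109, 73, 54, 51, 51, 52, 52, 52, 51]
[113, 113, 112, 112, 105, 90, 111, 116, 117, 118, 121, 119, 109, 87, 53, 37, 31, 30, 32, 35, 34, 34, 35, 37, 39, 38, 40, 39, 40, 40, 40, 38, 37, 35, 35, 33, 33, 33, 33, 46, 79, 102, 113, 116, 118, 118, 117, 106, 93, 88, 95, 133, 122, 132, 202]
```

Printer yaw is about -7.6 deg, with the seat near (0.610, 0.045). The wide roll is at (0.471, 0.205) with its axis at 113 deg. I'll move above the wide roll.

>>> move_arm --motion '[[[0,0,0.076],[2.73,-3.34,-0.9],1],[[0,0,0.076],[2.73,-3.34,-0.9],1],[[0,0,0.076],[2.73,-3.34,-0.9],1],[[0,0,0.076],[2.73,-3.34,-0.9],1],[[0,0,0.076],[2.73,-3.34,-0.9],1],[[0,0,0.076],[2.73,-3.34,-0.9],1],[[0,0,0.076],[2.73,-3.34,-0.9],1],[[0,0,0.076],[2.73,-3.34,-0.9],1],[[0,0,0.076],[2.73,-3.34,-0.9],1],[[0,0,0.076],[2.73,-3.34,-0.9],1],[[0,0,0],[0,0,0],1],[[0,0,0],[0,0,0],1]]' --grip_force 40

```text
time_s: 1.85
eef_pos: [0.4703, 0.2062, 0.1413]
tcp_rot: [3.141, -0.0, -2.733]
wrist_force: [-0.2, 0.4, -1.2]
opening: 0.0855
gripper_force: 0.0
```

```bash
python3 - <<'E'
from h import *
T=grab("top","pics/t1.png");S=grab("scene","pics/s1.png");s=arm.get_state();print(s["eef_pos"],s["tcp_rot"],s["joint_positions"])
for n,a,b in (("dark row trough front/rear",(295,158.8),(295,184.6)),):
    for q in(a,b):
        d=onz(T,q,.036)[:2]-[.6019,.0471];y=-.133;print((d@[np.cos(y),np.sin(y)]).round(4))
m=np.zeros((400,800,3),np.uint8)
for i,(d,X) in enumerate(((T,s["eef_pos"]),(S,s["eef_pos"]))):
    im=np.ascontiguousarray(d["img"][:,:,::-1]);p=proj(d,X);print(p)
    x,y=(p-[50,50]).astype(int);cr=cv2.resize(im[y:y+100,x:x+100],(400,400));q=((p-[x,y])*4+2).astype(int)
    cv2.drawMarker(cr,tuple(map(int,q)),(0,255,0),0,12);m[:,400*i:400*i+400]=cr
cv2.imwrite("pics/chk.png",m)
E
```

```text
[0.47005582 0.20679174 0.14157137] [ 3.14120584e+00  8.90625743e-05 -2.73137324e+00] [ 2.90629502e-01  2.99796608e-01 -2.68092421e-01  1.00286502e+00
  3.94680122e-04 -1.19589924e-01]
0.039
-0.0223
[212.22459944 221.24559206]
[286.12125322 157.0536685 ]
```

View pics/chk.png

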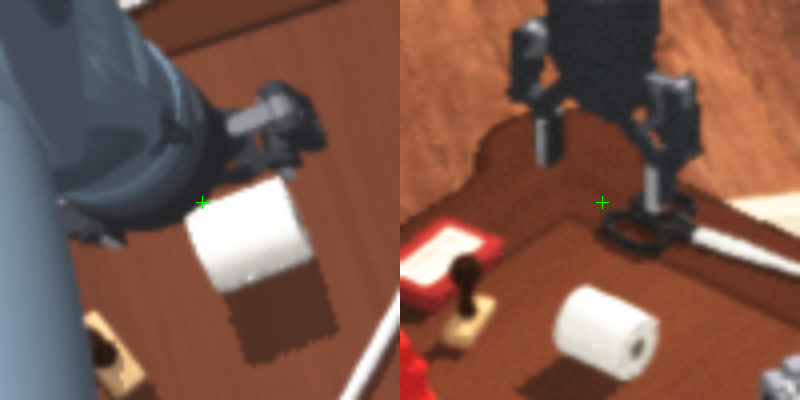

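The projected TCP matches the picture: open fingertips stand about 13 mm behind it, and the fingers line up with the roll's axis at about (245,230) in the left crop. I'll descend and grip.

>>> move_arm --motion '[[[0,0,0],[0,-0.05,-3],1],[[0,0,0],[0,-0.05,-3],1],[[0,0,0],[0,0,-3],1],[[0,0,0],[0,0,-2.0],1],[[0,0,0],[0,0,-0.9],1],[[0,0,0],[0,0,0],1],[[0,0,0],[0,0,0],0.55],[[0,0,0],[0,0,0],0.5],[[0,0,0],[0,0,0],0.5],[[0,0,0],[0,0,0],0.4],[[0,0,0],[0,0,0],0.4],[[0,0,0],[0,0,0],0.4]]' --grip_force 30

```text
time_s: 3.45
eef_pos: [0.4717, 0.2054, 0.0235]
tcp_rot: [3.141, 0.002, -2.732]
wrist_force: [-1.1, 0.3, 6.3]
opening: 0.0565
gripper_force: 32.1
```

>>> move_arm --motion '[[[0,0,0],[0,0,0],0.4],[[0,0,0],[0,0,0],0.4],[[0,0,0],[0,0,0],0.4]]'

```text
time_s: 3.82
eef_pos: [0.4717, 0.2054, 0.0235]
tcp_rot: [3.141, 0.002, -2.732]
wrist_force: [-0.5, 0.5, 5.4]
opening: 0.0563
gripper_force: 32.1
```

>>> move_arm --motion '[[[0,0,0],[0,0,2],0.4],[[0,0,0],[0,0,4],0.4],[[0,0,0],[0,0,4],0.4],[[0,0,-0.09],[2.3,-2.67,0],0.4],[[0,0,-0.09],[2.3,-2.67,0],0.4],[[0,0,-0.09],[2.3,-2.67,0],0.4],[[0,0,-0.09],[2.3,-2.67,0],0.4],[[0,0,-0.09],[2.3,-2.67,0],0.4],[[0,0,-0.09],[2.3,-2.67,0],0.4],[[0,0,0],[0,0,0],0.4],[[0,0,0],[0,0,0],0.4],[[0,0,0],[0,0,0],0.4]]'

```text
time_s: 5.32
eef_pos: [0.6077, 0.0456, 0.1222]
tcp_rot: [3.141, -0.001, 3.012]
wrist_force: [0.4, 0.1, -0.7]
opening: 0.0564
gripper_force: 32.9
```

```bash
python3 - <<'E'
from h import *
T=grab("top");S=grab("scene");s=arm.get_state();print(s["eef_pos"],s["tcp_rot"],s["opening"],s["wrist_force"])
m=np.zeros((400,800,3),np.uint8)
X=s["eef_pos"]+[0,0,.002]
for i,d in enumerate((T,S)):
    im=np.ascontiguousarray(d["img"][:,:,::-1]);p=proj(d,X)
    x,y=(p-[50,50]).astype(int);m[:,400*i:400*i+400]=cv2.resize(im[y:y+100,x:x+100],(400,400),interpolation=cv2.INTER_CUBIC)
    print(p,x,y)
cv2.imwrite("pics/chk2.png",m)
E
```

```text
[0.60795179 0.0456051  0.1223507 ] [ 3.14144757e+00 -4.83319142e-04  3.01207712e+00] 0.05646153521626039 [ 0.22486575 -0.33059717 -1.51344199]
[291.75457905 161.14501493] 241 111
[359.4398012  177.25002891] 309 127
```

View pics/chk2.png

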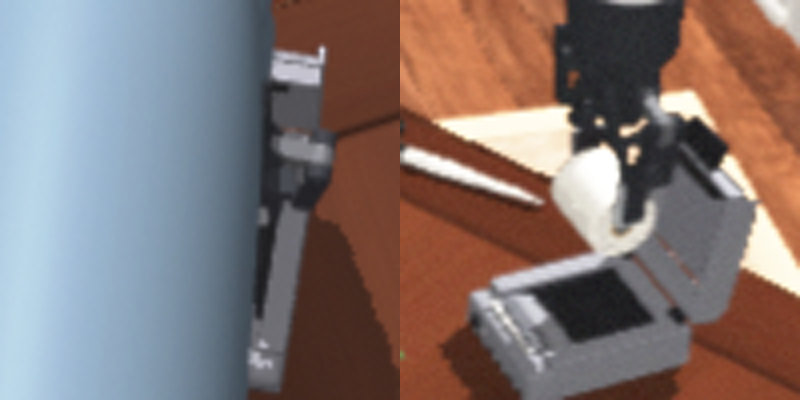

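The roll is held above the cradle and the cover is still back. I'll go down to just above the cheeks, then slowly in.

>>> move_arm --motion '[[[0,0,0],[0.15,-0.07,-2],0.4],[[0,0,0],[0,0,-2],0.4],[[0,0,0],[0,0,-1.6],0.4],[[0,0,0],[0,0,0],0.4],[[0,0,0],[0,0,-0.4],0.4],[[0,0,0],[0,0,-0.4],0.4],[[0,0,0],[0,0,-0.4],0.4],[[0,0,0],[0,0,0],0.4]]'

```text
time_s: 6.42
eef_pos: [0.6098, 0.0441, 0.054]
tcp_rot: [3.142, -0.001, 3.011]
wrist_force: [-0.4, -0.2, -1.5]
opening: 0.0562
gripper_force: 32.9
```

>>> move_arm --motion '[[[0,0,0],[0,0,-0.4],0.4],[[0,0,0],[0,0,-0.4],0.4],[[0,0,0],[0,0,-0.3],0.4],[[0,0,0],[0,0,0],0.4]]'

```text
time_s: 6.92
eef_pos: [0.6098, 0.0443, 0.0429]
tcp_rot: [3.141, -0.001, 3.011]
wrist_force: [-0.3, 0.9, -2.4]
opening: 0.0565
gripper_force: 32.9
```

>>> move_arm --motion '[[[0,0,0],[0,0,-0.3],0.4],[[0,0,0],[0,0,-0.3],0.4],[[0,0,0],[0,0,0],0.4]]'

```text
time_s: 7.3
eef_pos: [0.6101, 0.0443, 0.037]
tcp_rot: [3.141, -0.0, 3.011]
wrist_force: [0.7, 1.1, -1.6]
opening: 0.0568
gripper_force: 32.9
```

>>> move_arm --motion '[[[0,0,0],[0,0,-0.15],0.4],[[0,0,0],[0,0,0],0.4],[[0,0,0],[0,0,0],0.7],[[0,0,0],[0,0,0],0.85],[[0,0,0],[0,0,0],1],[[0,0,0],[0,0,0],1],[[0,0,0],[0,0,0],1],[[0,0,0],[0,0,2],1],[[0,0,0],[-0.4,0,4],1],[[0,0,0],[-1,0,6],1],[[0,0,0],[-2,0,6],1],[[0,0,0],[0,0,0],1]]'

```text
time_s: 8.8
eef_pos: [0.5789, 0.0441, 0.2213]
tcp_rot: [3.141, 0.011, 3.011]
wrist_force: [-0.1, -0.5, -0.4]
opening: 0.0857
gripper_force: 0.0
```

```bash
python3 - <<'E'
from h import *
T=grab("top");S=grab("scene");s=arm.get_state();print(s["eef_pos"],s["tcp_rot"],s["joint_positions"],s["wrist_force"])
im=np.ascontiguousarray(S["img"][:,:,::-1])
m=np.zeros((400,800,3),np.uint8)
m[:,:400]=cv2.resize(im[140:240,310:410],(400,400),interpolation=cv2.INTER_CUBIC)
m[:,400:]=cv2.resize(T["img"][110:210,250:350,::-1],(400,400),interpolation=cv2.INTER_CUBIC)
cv2.imwrite("pics/seat.png",m)
E
```

```text
[0.57689478 0.0441026  0.21594781] [3.14132103e+00 2.30160506e-03 3.01080127e+00] [-3.33508208e-02  3.86592688e-01  5.50246952e-02  1.23691122e+00
  4.64177882e-05  9.74403070e-02] [-0.46060464 -1.02912865 -1.72362388]
```

View pics/seat.png

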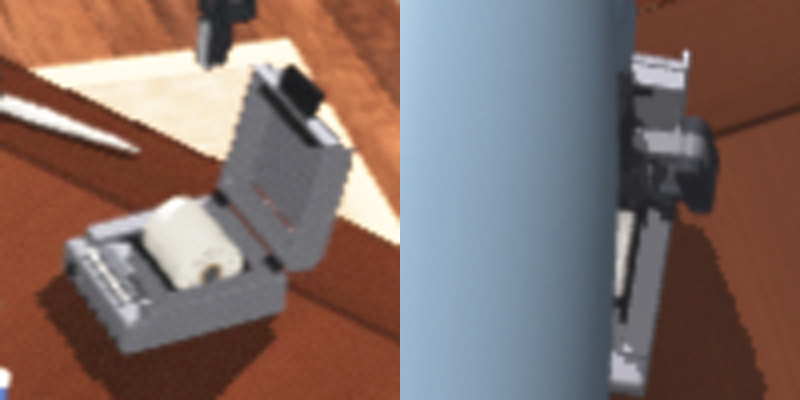

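The scene crop shows the wide roll lying in the cradle with its end hole at about (210,272), level with the cheek, and the cover still back. I'll check this numerically and move towards the tab.

>>> move_arm --motion '[[[0,0,-0.157],[1.2,-0.12,0.2],0.5],[[0,0,-0.157],[1.2,-0.12,0.2],0.5],[[0,0,-0.157],[1.2,-0.12,0.2],0.5],[[0,0,-0.157],[1.2,-0.12,0.2],0.5],[[0,0,-0.157],[1.2,-0.12,0.2],0.5],[[0,0,-0.157],[1.2,-0.12,0.2],0.5],[[0,0,-0.157],[1.2,-0.12,0.2],0.5],[[0,0,-0.157],[1.2,-0.12,0.2],0.5],[[0,0,-0.157],[1.2,-0.12,0.2],0.5],[[0,0,-0.157],[1.2,-0.12,0.2],0.5],[[0,0,0],[0,0,0],0.5],[[0,0,0],[0,0,0],0.5]]' --grip_force 60

```text
time_s: 10.4
eef_pos: [0.6956, 0.0322, 0.2335]
tcp_rot: [-3.139, 0.0, 1.443]
wrist_force: [0.6, 0.3, 0.2]
opening: 0.043
gripper_force: 0.0
```

>>> move_arm --motion '[[[0.013,0.095,0],[0,0,0],0.5],[[0.013,0.095,0],[0,0,0],0.5],[[0.013,0.095,0],[0,0,0],0.5],[[0.013,0.095,0],[0,0,0],0.5],[[0,0,0],[0,0,0],0.5],[[0,0,0],[0,0,0],0.5]]'

```text
time_s: 11.15
eef_pos: [0.637, 0.0305, 0.2372]
tcp_rot: [-2.783, -0.007, 1.44]
wrist_force: [-0.5, -0.1, 0.1]
opening: 0.0423
gripper_force: 0.0
```

```bash
python3 - <<'E'
from h import *
from scipy.spatial.transform import Rotation as Ro
T=grab("top");S=grab("scene");s=arm.get_state();print(s["eef_pos"],s["joint_positions"],s["opening"])
print(Ro.from_euler("xyz",s["tcp_rot"]).as_matrix().round(3))
x,y=np.array([.9912,-.1326,0]),np.array([.1326,.9912,0])
for z in(.037,.041,.045): print("end face proj",z,proj(S,np.array([.6097,.0446,z])-.0285*y))
im=S["img"].astype(int);c=im[196:222,350:378]
m=((c.max(2)<110)).astype(np.uint8)
for r in c.mean(2).round().astype(int)[4:20,4:24]: print(*r)
print("origin",350+4,196+4)
cv2.imwrite("pics/tab.png",cv2.resize(S["img"][80:240,290:450,::-1],(600,600),interpolation=cv2.INTER_CUBIC))
E
```

```text
[0.63735234 0.03051761 0.23814485] [-0.06581886  1.03176529  1.22068514  2.11526321  0.0291997   1.62984774] 0.04304435666029534
[[ 0.131  0.929 -0.345]
 [ 0.991 -0.12   0.052]
 [ 0.007 -0.349 -0.937]]
end face proj 0.037 [362.32095899 208.20955225]
end face proj 0.041 [362.44401359 207.10159386]
end face proj 0.045 [362.56751072 205.98965091]
228 229 231 231 230 230 228 228 229 225 221 218 206 179 143 124 119 122 118 113
226 228 230 232 232 230 229 228 225 224 224 223 219 210 178 141 119 120 119 118
226 229 229 229 231 230 229 223 214 216 218 215 220 222 219 175 126 120 115 120
225 226 229 229 231 230 221 207 214 215 215 220 224 222 214 192 149 119 120 116
225 228 229 232 229 226 224 221 212 215 223 224 226 224 224 215 158 106 115 116
222 224 232 227 220 213 209 214 211 214 215 222 224 215 218 217 153 87 101 118
218 223 228 226 216 215 213 195 152 134 147 198 220 224 223 213 148 63 85 109
214 227 229 228 225 222 192 140 100 90 109 176 214 218 213 188 123 73 83 107
213 222 225 227 225 209 161 104 87 83 114 173 203 202 178 145 115 105 111 111
210 218 222 223 220 196 147 100 85 96 123 150 154 143 125 119 118 115 115 116
208 222 224 212 209 192 144 104 98 114 119 121 124 118 117 120 117 118 120 119
175 203 210 182 165 151 131 115 117 115 117 119 121 119 121 120 116 120 127 125
110 140 142 128 121 121 117 117 119 118 118 118 119 119 123 123 124 119 120 117
114 121 119 117 118 119 121 121 118 118 121 128 124 120 117 119 121 116 118 116
120 116 118 117 120 120 121 123 126 123 117 116 118 118 119 119 120 119 115 121
121 119 118 122 123 124 121 120 120 116 114 121 119 120 121 119 117 118 117 117
origin 354 200
```

View pics/tab.png

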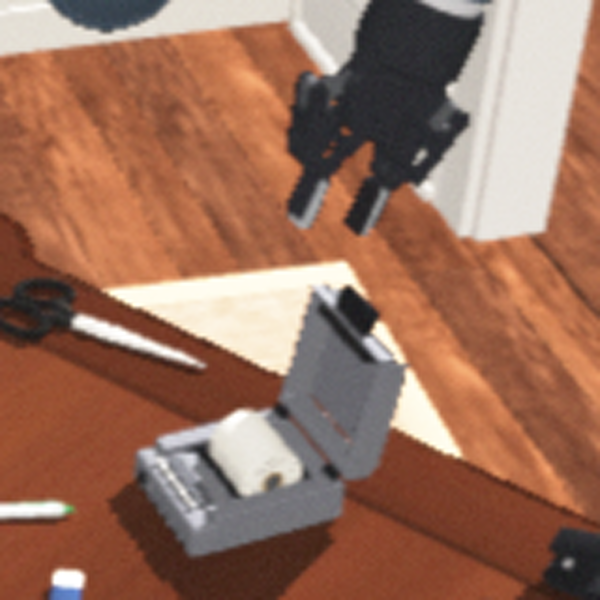

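The hole at about (362.5,208) agrees with the predicted seated end face (362.3,208.2), so the roll is down. The full back-tilt hits the joint limits (j3 and j4). Instead I'll keep the tool vertical, straddle the tab, draw it forward with the rear finger and then grip.

>>> move_arm --motion '[[[-0.013,-0.095,0],[0,0,0],0.5],[[-0.013,-0.095,0],[0,0,0],0.5],[[-0.013,-0.095,0],[0,0,0],0.5],[[-0.013,-0.095,0],[0,0,0],0.5],[[0,0,0],[0,0,0],0.5],[[0,0,0],[0,0,0],0.5]]'

```text
time_s: 12.0
eef_pos: [0.6409, 0.0301, 0.239]
tcp_rot: [-3.139, -0.005, 1.441]
wrist_force: [0.2, 0.7, 0.2]
opening: 0.0426
gripper_force: 0.0
```

>>> move_arm --motion '[[[0,0,0],[1.5,0.16,0],0.5],[[0,0,0],[1.5,0.16,0],0.5],[[0,0,0],[1.3,0.16,0],0.5],[[0,0,0],[0,0,0],0.5],[[0,0,0],[0,0,-1.5],0.5],[[0,0,0],[0,0,-1.5],0.5],[[0,0,0],[0,0,-1.5],0.5],[[0,0,0],[0,0,-1.5],0.5],[[0,0,0],[0,0,0],0.5],[[0,0,0],[0,0,0],0.5]]'

```text
time_s: 13.25
eef_pos: [0.6833, 0.0349, 0.1778]
tcp_rot: [-3.138, -0.005, 1.441]
wrist_force: [0.8, -0.1, -0.2]
opening: 0.0428
gripper_force: 0.0
```

```bash
python3 - <<'E'
from h import *
S=grab("scene");s=arm.get_state();print(s["eef_pos"],s["tcp_rot"],s["joint_positions"],s["wrist_force"])
cv2.imwrite("pics/tab2.png",cv2.resize(S["img"][110:220,320:430,::-1],(600,600),interpolation=cv2.INTER_CUBIC))
E
```

```text
[0.68351509 0.03489896 0.17813355] [-3.13878241 -0.00474425  1.44077937] [-0.04387309  0.63068386  0.35381749  1.29632164  0.00496843  1.65692758] [-0.29566113  0.23100571  0.10084184]
```

View pics/tab2.png

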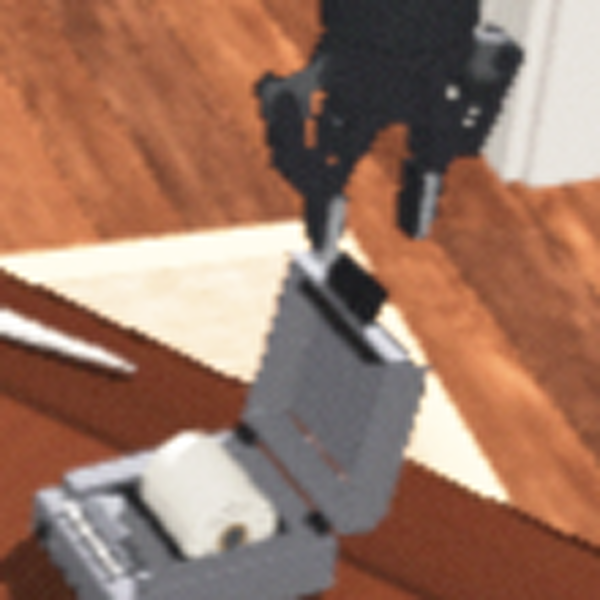

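The fingers straddle the tab: front tip at (325,245), rear tip at (418,232), tab at (360,285). I'll descend with a force check.

>>> move_arm --motion '[[[0,0,0],[0,0,-1],0.5],[[0,0,0],[0,0,-1],0.5],[[0,0,0],[0,0,-0.8],0.5],[[0,0,0],[0,0,0],0.5],[[0,0,0],[0,0,0],0.5]]'

```text
time_s: 13.92
eef_pos: [0.6831, 0.0349, 0.1494]
tcp_rot: [-3.138, -0.005, 1.441]
wrist_force: [0.1, 0.1, 0.2]
opening: 0.0425
gripper_force: 0.0
```

>>> move_arm --motion '[[[0,0,0],[-0.5,0.07,0],0.28],[[0,0,0],[-0.5,0.07,0],0.28],[[0,0,0],[-0.5,0.07,0.1],0.28],[[0,0,0],[-0.5,0.07,0.1],0.28],[[0,0,0],[-0.5,0.07,0.1],0.28],[[0,0,0],[0,0,0],0.28]]'

```text
time_s: 14.68
eef_pos: [0.6577, 0.0385, 0.1526]
tcp_rot: [-3.137, -0.005, 1.441]
wrist_force: [-0.6, -0.4, -0.4]
opening: 0.0239
gripper_force: 0.1
```

```bash
python3 - <<'E'
from h import *
S=grab("scene");s=arm.get_state();print(s["eef_pos"],s["opening"],s["gripper_force"],s["wrist_force"])
cv2.imwrite("pics/tab3.png",cv2.resize(S["img"][110:220,320:430,::-1],(600,600),interpolation=cv2.INTER_CUBIC))
E
```

```text
[0.65795116 0.03843653 0.15247155] 0.02392907525763229 0.08398838283028454 [ 0.41781908 -0.07536577 -0.4735664 ]
```

View pics/tab3.png

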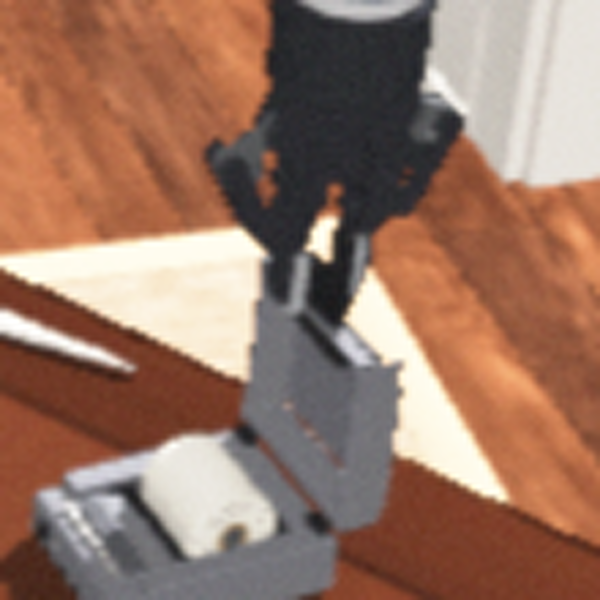

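The cover follows the rear finger with the tab between the pads at about (325,300). I'll move a little farther, then close.

>>> move_arm --motion '[[[0,0,0],[-0.5,0.07,0],0.28],[[0,0,0],[-0.5,0.07,0.1],0.28],[[0,0,0],[-0.5,0.07,0.1],0.28],[[0,0,0],[-0.3,0.04,0],0.2],[[0,0,0],[0,0,0],0.15],[[0,0,0],[0,0,0],0.1],[[0,0,0],[0,0,0],0.05],[[0,0,0],[0,0,0],0.05],[[0,0,0],[0,0,0],0.05],[[0,0,0],[0,0,0],0.05]]' --grip_force 40

```text
time_s: 15.98
eef_pos: [0.6401, 0.0409, 0.1545]
tcp_rot: [-3.138, -0.005, 1.441]
wrist_force: [-1.9, 0.5, 4.1]
opening: 0.0074
gripper_force: 40.8
```

>>> move_arm --motion '[[[-0.007,-0.052,0],[-0.59,0.08,-0.09],0.05],[[0,0,0],[0,0,0],0.05],[[-0.007,-0.052,0],[-0.59,0.08,-0.12],0.05],[[0,0,0],[0,0,0],0.05],[[-0.007,-0.052,0],[-0.58,0.08,-0.15],0.05],[[0,0,0],[0,0,0],0.05]]'

```text
time_s: 16.73
eef_pos: [0.6221, 0.0434, 0.1512]
tcp_rot: [2.988, -0.004, 1.442]
wrist_force: [-2.6, 0.9, 4.6]
opening: 0.0076
gripper_force: 41.1
```

>>> move_arm --motion '[[[-0.007,-0.052,0],[-0.57,0.08,-0.18],0.05],[[0,0,0],[0,0,0],0.05],[[-0.007,-0.052,0],[-0.56,0.08,-0.21],0.05],[[0,0,0],[0,0,0],0.05],[[-0.007,-0.052,0],[-0.55,0.07,-0.24],0.05],[[0,0,0],[0,0,0],0.05],[[0,0,0],[0,0,0],0.05]]'

```text
time_s: 17.6
eef_pos: [0.6062, 0.0456, 0.1455]
tcp_rot: [2.83, -0.003, 1.442]
wrist_force: [-6.7, 0.8, 9.1]
opening: 0.0077
gripper_force: 42.1
```

```bash
python3 - <<'E'
from h import *
from scipy.spatial.transform import Rotation as Ro
T=grab("top");S=grab("scene");s=arm.get_state();print(s["eef_pos"],s["opening"],s["gripper_force"],s["wrist_force"])
z=-Ro.from_euler("xyz",s["tcp_rot"]).as_matrix()[:,2]
print("cover angle from tool", np.arctan2(z[2],-(z@[.9912,-.1326,0]))-.21)
x,y=np.array([.9912,-.1326,0]),np.array([.1326,.9912,0]);H=np.array([.6533,.0388,.04])
d=s["eef_pos"]-H;print("cover angle from TCP position",np.arctan2(d[2],-(d@x)),np.linalg.norm(d), "line of tab at depth: o~")
im=cv2.resize(S["img"][120:230,310:420,::-1],(600,600),interpolation=cv2.INTER_CUBIC)
for a,c in((.94,(0,0,255)),(1.047,(0,255,0)),(1.155,(255,0,0))):
  u=-np.cos(a)*x+np.sin(a)*np.array([0,0,1]);o=np.sin(a)*x+np.cos(a)*np.array([0,0,1])
  for yy in(-.052,.052):
    q=[(proj(S,H+yy*y+l*u)-[309.5,119.5])*600/110 for l in(0,.107)]
    cv2.line(im,*[tuple(map(int,v)) for v in q],c,1)
    print(a,yy,"front inner corner px",proj(S,H+yy*y+.107*u).round(1),"outer",proj(S,H+yy*y+.107*u+.032*o).round(1))
cv2.imwrite("pics/fin.png",im)
E
```

```text
[0.60635069 0.04560745 0.14552858] 0.007809287009265138 42.2173672914505 [-6.82926371  0.51267008 10.90631418]
cover angle from tool 1.0497722836199965
cover angle from TCP position 1.148328937772603 0.11570159989927681 line of tab at depth: o~
0.94 -0.052 front inner corner px [363. 189.] outer [372.3 181.1]
0.94 0.052 front inner corner px [345.4 167.9] outer [354.2 160.2]
1.047 -0.052 front inner corner px [366.4 186.3] outer [376.2 179. ]
1.047 0.052 front inner corner px [348.6 165.3] outer [358.  158.3]
1.155 -0.052 front inner corner px [370.  183.8] outer [380.2 177.4]
1.155 0.052 front inner corner px [352.1 162.9] outer [361.8 156.8]
```

View pics/fin.png

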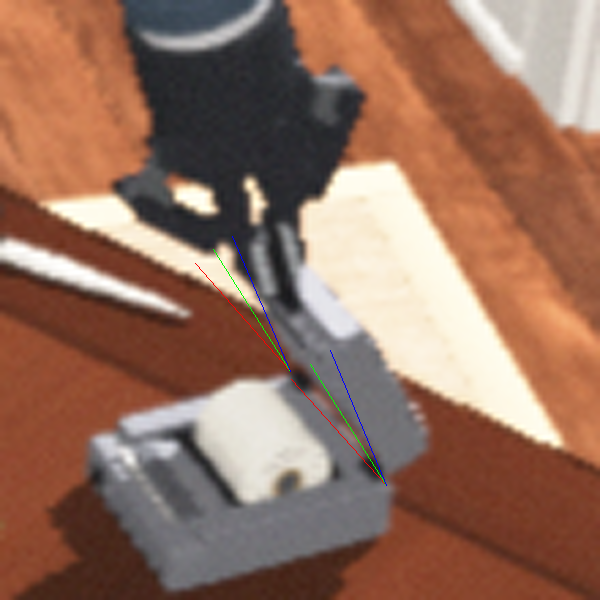

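The cover's near front outer corner appears at about (360,327). My prediction is (364,324) for 60 deg, and the tool pose gives 1.05–1.07 rad. I'll wait to check that it is steady.

>>> move_arm --motion '[[[0,0,0],[0,0,0],0.05],[[0,0,0],[0,0,0],0.05],[[0,0,0],[0,0,0],0.05],[[0,0,0],[0,0,0],0.05],[[0,0,0],[0,0,0],0.05],[[0,0,0],[0,0,0],0.05],[[0,0,0],[0,0,0],0.05],[[0,0,0],[0,0,0],0.05]]'

```text
time_s: 18.7
eef_pos: [0.6064, 0.0456, 0.1455]
tcp_rot: [2.831, -0.003, 1.442]
wrist_force: [-6.3, -0.5, 10.4]
opening: 0.0078
gripper_force: 42.3
```

Steady, so I'm handing it in.

```bash
python3 -c "
from bench import arm
print(arm.finish_job())"
```

```text
the job is handed in; nothing more can be done
None
```

The wide roll lies down in the cradle, the spare roll was not touched, and the gripper holds the cover steady at about 60 degrees open (1.05–1.07 rad by the tool pose); the job is handed in, but no verdict came back.

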